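# Tip the phone cover over and square it to the stop bar

## Task

The green phone back cover stands on its long side on the black repair mat: push it over where it stands so that it lies on its outside with the grey hollow side up, then push it flat along the mat until its long edge rests flush against the yellow stop bar, within the bar's length. Only push, with nothing picked up or lifted, and leave everything else where it is, including the open drawer.

Things in the scene. Friction and masses are not known exactly. Their poses are not given: they have to be found in the camera images.
- mat: Black rubber mat, fixed, 240 (x) x 360 (y) mm, its top 4 mm above the table; origin at the centre of its underside, z up. Fixed on it, a yellow stop bar 14 mm wide (x), 240 mm long (along y, centred), its top 9 mm above the mat's; its near face, to push against, is the plane x = +90 mm in the mat's frame.
- cover: Green plastic phone cover, a loose 50 g shell 150 (y) x 72 (z) x 12 mm deep (x), walls 2.5 mm. Starts free-standing on a long side, easily tipped. Origin: middle of that side's underside; z to the opposite long side (up at the start); x out of the closed outside (green, black camera patch), at the start roughly towards the stop bar; the grey hollow faces -x. Lying as asked, x is down, z to the bar.
- cover_mid (a point): Point in the middle of the cover's 150 x 72 x 12 mm outline, 36 mm from either long side.
- cover_foot (a point): Middle of the long side on which the cover stands at the start (outer surface, mid-depth, so 6 mm from either face).
- cover_top (a point): Middle of the opposite long side, up at the start (outer surface, mid-depth); when the job is done this side touches the stop bar.
- tweezer: Steel tweezer lying on the mat, about 120 mm long (x), 20 mm wide, 6 mm high; origin at the centre of its underside. Bystander.
- pry: Red plastic prying triangle lying on the mat, corners 19 mm from its centre, 4 mm thick; origin at the centre of its underside. Bystander.
- dish: White ceramic ring dish on the table, 90 mm across, 28 mm high; origin at the centre of its underside. Bystander.
- driver: Screwdriver lying on the table, 150 mm long (x), about 30 mm thick at the handle. Bystander.
- tape: Blue tape ring lying on the table, 68 mm across, 18 mm high; origin at the centre of its underside. Bystander.
- jar: Small amber jar standing on the table, 50 mm across, 65 mm high; origin at the centre of its underside. Bystander.
- buds: White earphone case lying on the table, 60 x 48 x 24 mm; origin at the centre of its underside. Bystander.
- cab_drawer0 (a joint): Opening (m) of the top drawer of the white three-drawer cabinet (200 x 220 mm, 240 mm tall, to the robot's right, out of the way): 0 shut, growing as it is pulled towards the robot; it starts 50 to 110 mm open and is to stay so.
Things that resemble listed ones, but are neither listed nor needed, are in the scene too. Of the things that look like the cover, take the one that is farthest to the robot's right at the start.

How it is judged:
By the outcome, as a careful person would: the job done as asked, in the order asked, and still so for the second after the job is handed in, with the robot touching nothing.
It also fails if it takes over 42 s, if anything falls off the work surface, if the arm or the gripper's body presses on something with over 40 N, if the wrist force passes 120 N, or if a joint passes its speed limit or range.

## Robot

A 7-joint arm with a two-finger parallel gripper is mounted at the origin on the work surface. World frame = base frame: x ahead of the robot, y to its left, z up, the work surface at z = 0. Lengths are in mm, angles in rad, forces in N, time in s.
With the tool pointing down it reaches from about 425 to 975 mm from the base axis. Payload 16.7 kg.
Tool frame: the origin (TCP) lies between the finger pads; the fingertips stand 8 mm ahead of it and the grasp point (between the pads) lies 11 mm behind it (env.tcp_to_tips is the distance from the TCP to the fingertips, in mm); z points along the fingers, y is the line along which they close (so a half turn about z gives the same grasp; the last joint's range is limited). The gripper opens to 85 mm and grips with 20 to 120 N. Pads are 22 mm wide; open, the fingers measure 114 mm over their backs; the gripper's body (76 mm by 85 mm) begins 54 mm behind the grasp point. The pads swing forward as they close: fully open they stand 13 mm farther back than shut.
Start: joints at [-1.308, 0.426, 0.074, 1.606, -0.034, 1.111, -0.067], TCP at [270.795, 618.261, 239.302] pointing down, gripper open.
Joint ranges: [-2.85, 2.85], [-0.5, 2.14], [-1.23, 1.37], [0.21, 2.46], [-1.02, 4.16], [0.16, 2.05], [-2.73, 2.73]. Speed limits (rad/s): [1.89, 1.89, 2.39, 2.39, 3.01, 3.01, 3.01].

## Interface

Orientations are given as a unit quaternion [x, y, z, w].
In Python, from station import readout, eyes, env gives the robot as it stands.
- The arm moves only by the tool drive_tool, never from a script. Its argument "deltas" is a list that holds one entry, the list of rows, each a list of 4 numbers: the shift along the tool's x, y, z in units of 25 mm (1.0 is 25 mm), then the turn about the tool's z in units of 30 degrees (1.0 is 30 degrees). In form: [[[dx, dy, dz, yaw], ...]]. A call has 1 to 10 rows; each row shifts and turns the commanded pose from where the row before left it, along the tool's axes as they then stand; what a row does not reach is not made up. A row lasts 1/8 s, in which the tool goes at most 62.5 mm and 10.7 degrees, less where a joint would pass 70% of its speed; a pose out of reach is approached as far as the arm can. A call with a number of a shift or a turn outside -1 to 1 is refused whole. A call with a gripper value outside its range is refused whole. "gripper" is the closure, from 0 (fully open) to 1 (shut), set as the call begins (left out, the last holds). The fingers move at their own pace and stop on an object; the grip force is fixed at half the most. Time passes only in rows, so rows that do not move let the fingers close. It gives the time, the measured TCP pose, the force, the opening and the grip force at its end, in the units of the state.
- readout.observe(): the state, without advancing time (a new reading comes with each control period).
- eyes.snapshot(name): name is "scene" or "top"; returns the picture (400x640x3 uint8, red, green, blue); there is no depth.
- eyes.calibration(name): a dict with "fx", "fy", "cx", "cy" (pixels), "rvec" (rotation vector, rad) and "tvec" (3), from world to camera coordinates, as OpenCV has them. Camera axes: x right, y down, z forward; pixel columns grow to the right and rows downward; lengths in mm; the calibration is good to about 2 mm. A picture is of the moment at which its call begins. calibration takes no time and is no camera call.
- env.finish_job(): hands the job in; it is judged then, once.
The state is a dict: "time": time; "q": joint angles; "joint_velocities": joint speeds; "tau": joint torques, N m; "ee_pos": TCP position; "tcp_rot": TCP orientation; "contact_force": force on the tool from outside, world axes, zero at the start; "moment": the same for the moment, N m; "gripper_width": finger opening in mm; "finger_force": force on a finger pad.
Only numpy, scipy, OpenCV 4.12 (cv2) and the standard library are available. Lean on these libraries where they do the work, as an engineer would, in place of code of your own. Each camera call takes 0.05 s, during which the arm holds its last target. There are 200 camera calls.

## Working session

There is one attempt and no reset: what is moved stays moved. The work goes in short steps, Python scripts to look and compute and a tool call to move; the robot and the scene stay as the last step left them, time stands still between calls to the robot, and variables do not carry over. Pictures are saved under pics/ and viewed, at most 10 in all, crops included, and the job is handed in when it is done.

Besides the shell and the picture viewer there is one more tool, called as name(argument=value, ...), one argument or row to a line, values as JSON. drive_tool: Moves the arm, as the interface text tells. Shifts and turns lie within -1 to 1; 1 stands for 25 mm of shift or 30 degrees of turn. Its arguments: {"type":"object","properties":{"deltas":{"type":"array","items":{"type":"array","items":{"type":"array","items":{"type":"number","minimum":-1,"maximum":1}}}},"gripper":{"type":"number"}},"required":["deltas"]}

```bash
mkdir -p pics
cat > h.py <<'E'
import numpy as np, cv2
from station import readout, eyes, env
def cal(n):
    c=eyes.calibration(n); K=np.array([[c['fx'],0,c['cx']],[0,c['fy'],c['cy']],[0,0,1.]])
    return K,cv2.Rodrigues(np.array(c['rvec'],float))[0],np.array(c['tvec'],float)
def ray(n,u,v,z):
    K,R,t=cal(n); d=R.T@np.linalg.inv(K)@np.array([u,v,1.]); o=-R.T@t
    return o+d*(z-o[2])/d[2]
def proj(n,p):
    K,R,t=cal(n); q=K@(R@np.array(p,float)+t); return q[:2]/q[2]
def snap(n,f):
    im=eyes.snapshot(n); cv2.imwrite('pics/'+f+'.png',im[:,:,::-1]); return im
E
python3 - <<'E'
from h import *
for n in('scene','top'):
    snap(n,n+'0'); K,R,t=cal(n); print(n,-R.T@t,K[0,0])
s=readout.observe();print(s['ee_pos'],s['tcp_rot'],s['time'])
E
```

```text
scene [1439.6902446   286.24075424  985.57689765] 425.8912347294571
top [ 387.67708168  -47.88411863 1412.02771824] 445.5551865104283
[270.68350033 617.96875718 238.68635589] [ 2.04962045e-01  9.78769762e-01 -5.54758430e-04 -7.73942326e-05] 0.1
```

View pics/scene0.png

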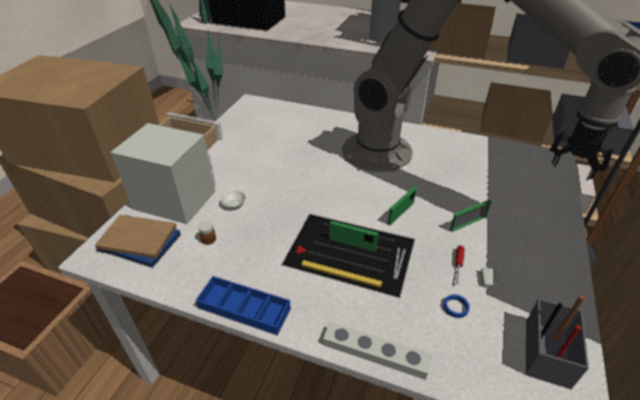

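View pics/top0.png

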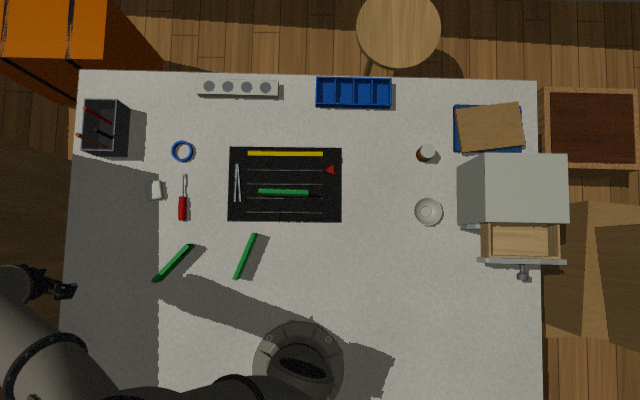

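The scene view shows the target cover standing on the mat around (354,235), with the two decoys off the mat to the left. In the top view the cover is at (283,192), the bar at (285,154), the tweezer at (237,183) and the pry at (330,170). The push lane between them is clear.

Run:
```python
from h import *
im=eyes.snapshot('top').astype(int); r,g,b=im[...,0],im[...,1],im[...,2]
roi=np.zeros(r.shape,bool); roi[140:228,222:348]=1
for nm,m,z in(('bar',(r>120)&(g>100)&(b<80),13),('green',(g>r*1.6)&(g>b*1.4)&(g>60),76),('pry',(r>120)&(g<70),8)):
    ys,xs=np.where(m&roi); rc=cv2.minAreaRect(np.c_[xs,ys].astype(np.float32)); 
    print(nm,len(xs),rc,*[ray('top',*p,z).round(0)[:2] for p in cv2.boxPoints(rc)])
    if nm=='green': print([ray('top',*p,4).round(0)[:2] for p in cv2.boxPoints(rc)])
m=(r+g+b>330)&roi; m[:, 245:]=0
ys,xs=np.where(m); print('tw',[ray('top',*p,6).round(0)[:2] for p in((xs.min(),ys.min()),(xs.max(),ys.max()))])
# mat corners
d=(r+g+b<140)&roi; ys,xs=np.where(d); rc=cv2.minAreaRect(np.c_[xs,ys].astype(np.float32)); print('mat',[ray('top',*p,4).round(0)[:2] for p in cv2.boxPoints(rc)])
im=eyes.snapshot('scene'); 
c=cv2.resize(im[205:300,275:425],None,fx=5,fy=5,interpolation=cv2.INTER_CUBIC); cv2.imwrite('pics/c1.png',c[:,:,::-1])
im=eyes.snapshot('top'); 
c=cv2.resize(im[140:230,220:350],None,fx=6,fy=6,interpolation=cv2.INTER_CUBIC); cv2.imwrite('pics/c2.png',c[:,:,::-1])
```

```text
bar 301 ((285.0, 153.0), (4.0, 74.0), 90.0) [668. 179.] [674. -57.] [661. -57.] [655. 179.]
green 245 ((282.52020263671875, 190.9145050048828), (49.14320755004883, 5.169341564178467), 1.9749339818954468) [529. 134.] [545. 134.] [543. -14.] [528. -14.]
[array([536., 144.]), array([553., 144.]), array([552., -13.]), array([535., -13.])]
pry 34 ((329.5, 169.0), (6.0, 7.0), 90.0) [627. -71.] [628. -93.] [609. -93.] [608. -71.]
tw [array([703., 266.]), array([426., 183.])]
mat [array([447., 236.]), array([684., 243.]), array([ 688., -118.]), array([ 451., -119.])]
```

View pics/c1.png

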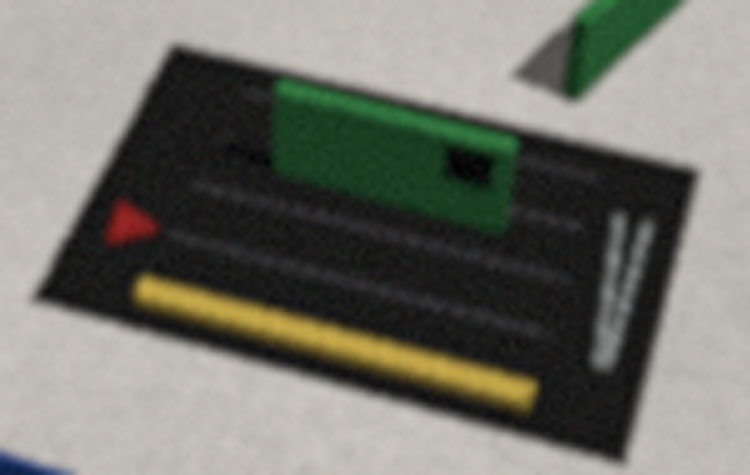

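View pics/c2.png

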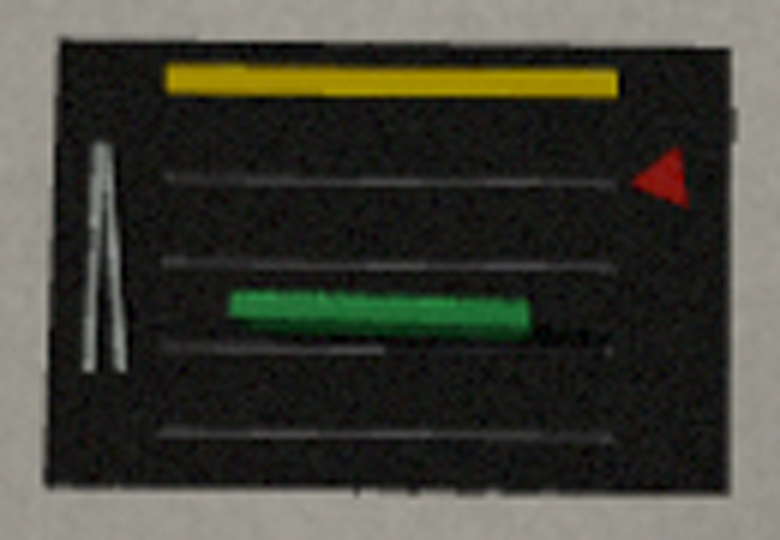

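The cover is at x≈531–545, y≈-14..134 (centre 60) and stands about parallel to the bar. The bar's near face is at x≈655 and the mat yaw is about +0.65°. I'll turn the tool so the open fingers lie along the mat's y and travel high, so both fingers push the cover squarely.

drive_tool(
  deltas=[
    [[0,0,0,-0.27],[0,0,0,-0.27],[0,0,0,-0.27],[-0.8,-1,0,0],[-0.8,-1,0,0],[-0.8,-1,0,0],[-0.8,-1,0,0],[-0.8,-1,0,0],[-0.8,-1,0,0],[-0.8,-1,0,0]],
  ],
  gripper=0,
)

```text
time: 1.5
ee_pos: [413.4, 443.9, 239.3]
tcp_rot: [-0.006, 1.0, -0.0, -0.0]
contact_force: [0.2, 0.4, 0.0]
gripper_width: 85.0
finger_force: 0.0
```

drive_tool(
  deltas=[
    [[-0.4,-1,0,0],[-0.4,-1,0,0],[-0.4,-1,0,0],[-0.4,-1,0,0],[-0.4,-1,0,0],[-0.4,-1,0,0],[0,-1,0,0],[0,-1,0,0],[0,-1,0,0],[0,-1,0,0]],
  ],
)

```text
time: 2.75
ee_pos: [475.0, 194.5, 239.3]
tcp_rot: [-0.006, 1.0, 0.0, -0.0]
contact_force: [0.6, 0.1, 0.3]
gripper_width: 85.2
finger_force: 0.0
```

Run:
```python
from h import *
from scipy.spatial.transform import Rotation as R
s=readout.observe();M=R.from_quat(s['tcp_rot']).as_matrix();print(s['time'],s['ee_pos'],M.round(3),s['gripper_width'],env.tcp_to_tips,s['contact_force'])
print('units to (500,60,76):',(M.T@(np.array([500,60,76])-s['ee_pos'])/25).round(2))
```

```text
2.75 [475.01807334 194.45089527 239.30322667] [[-1.    -0.011 -0.   ]
 [-0.011  1.     0.   ]
 [ 0.     0.    -1.   ]] 85.2413412017402 8.0 [0.55430506 0.11234816 0.31023505]
units to (500,60,76): [-0.94 -5.39  6.53]
```

drive_tool(
  deltas=[
    [[-0.2,-1,0,0],[-0.2,-1,0,0],[-0.2,-1,0,0],[-0.2,-1,0,0],[-0.1,-1,0,0],[0,-0.4,0.6,0],[0,0,1,0],[0,0,1,0],[0,0,1,0],[0,0,1,0]],
  ],
)

```text
time: 4.0
ee_pos: [498.7, 61.3, 122.6]
tcp_rot: [-0.006, 1.0, 0.0, -0.0]
contact_force: [0.8, -0.2, -1.0]
gripper_width: 85.1
finger_force: 0.0
```

drive_tool(
  deltas=[
    [[0,0,1,0],[0,0,0.8,0],[0,0,0.55,0],[0,0,0,0]],
  ],
)

```text
time: 4.5
ee_pos: [498.7, 60.9, 64.5]
tcp_rot: [-0.006, 1.0, -0.0, -0.001]
contact_force: [0.9, -0.1, 0.3]
gripper_width: 85.6
finger_force: 0.0
```

Run:
```python
from h import *
im=snap('scene','s1'); c=cv2.resize(im[150:300,265:425],None,fx=4,fy=4,interpolation=cv2.INTER_CUBIC); cv2.imwrite('pics/c3.png',c[:,:,::-1])
```

```text
(no output)
```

View pics/c3.png

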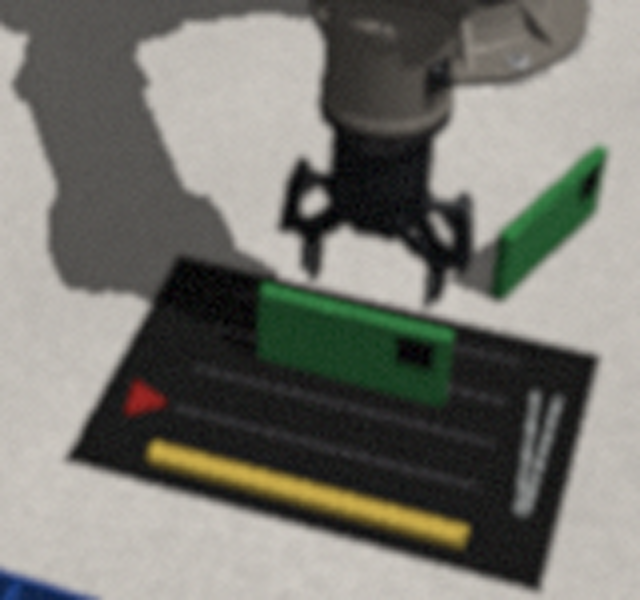

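The picture shows both open fingertips behind the standing cover, at crop (315,275) and (432,302). I'll check their height, since an open gripper sits farther back.

Run:
```python
from h import *
for z in(50,57,64,70,76): print(z,*[((proj('scene',(504,y,z))-[265,150])*4).round() for y in(12,108)])
```

```text
50 [306. 293.] [424. 323.]
57 [306. 287.] [425. 317.]
64 [307. 280.] [425. 310.]
70 [307. 275.] [426. 304.]
76 [307. 269.] [426. 299.]
```

Open tips sit at about TCP+5 mm (z≈70). I'll lower 10 mm, then push slowly.

drive_tool(
  deltas=[
    [[0,0,0.4,0],[-0.2,0,0,0],[-0.2,0,0,0],[-0.2,0,0,0],[-0.1,0,0,0],[-0.1,0,0,0],[-0.1,0,0,0],[-0.1,0,0,0],[-0.1,0,0,0],[-0.1,0,0,0]],
  ],
)

```text
time: 5.8
ee_pos: [529.7, 61.2, 55.6]
tcp_rot: [-0.006, 1.0, -0.0, -0.0]
contact_force: [0.2, 0.7, 0.9]
gripper_width: 85.4
finger_force: 0.0
```

drive_tool(
  deltas=[
    [[-0.1,0,0,0],[-0.1,0,0,0],[-0.1,0,0,0],[0,0,0,0],[0,0,0,0],[0,0,0,0]],
  ],
)

```text
time: 6.55
ee_pos: [537.0, 61.2, 55.6]
tcp_rot: [-0.006, 1.0, -0.0, -0.0]
contact_force: [0.6, -0.9, 0.9]
gripper_width: 85.3
finger_force: 0.0
```

Run:
```python
from h import *
im=snap('scene','s2'); c=cv2.resize(im[150:300,265:425],None,fx=4,fy=4,interpolation=cv2.INTER_CUBIC); cv2.imwrite('pics/c4.png',c[:,:,::-1])
```

```text
(no output)
```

View pics/c4.png

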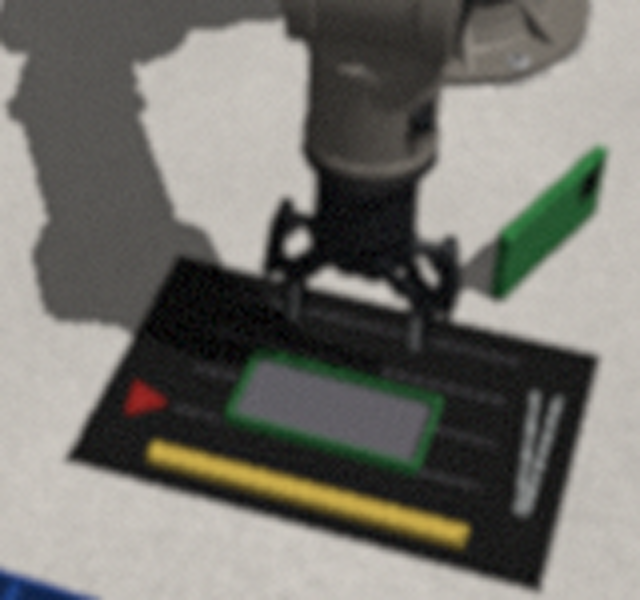

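The cover lies hollow side up, in front of the fingers and clear of the pry and tweezer. Its rim corners are near crop (255,352), (443,397), (420,470) and (228,415). I'll measure it and the tip height again.

```bash
cat >> h.py <<'E'
def cover(n='scene'):
    im=eyes.snapshot(n).astype(int); r,g,b=im[...,0],im[...,1],im[...,2]
    m=(g>r*1.5)&(g>b*1.3)&(g>45)
    k=np.zeros_like(m)
    if n=='scene': k[225:285,310:385]=1
    else: k[145:200,245:330]=1
    ys,xs=np.where(m&k); P=np.array([ray(n,x,y,16)[:2] for x,y in zip(xs,ys)],np.float32)
    rc=cv2.minAreaRect(P); return len(P),rc,cv2.boxPoints(rc).round(1).tolist()
E
python3 - <<'E'
from h import *
print(cover())
y=(im:=cv2.imread('pics/s2.png')[:,:,::-1].astype(int))
m=(im[...,0]>110)&(im[...,1]>90)&(im[...,2]<90); m[:,:290]=0;m[:,400:]=0;m[:255]=0;m[300:]=0
ys,xs=np.where(m); P=np.array([ray('scene',u,v,13)[:2] for u,v in zip(xs,ys)],np.float32)
rc=cv2.minAreaRect(P);print('bar',len(P),rc,cv2.boxPoints(rc).round(1).tolist())
for z in(48,56,60,64): print(z,*[((proj('scene',(546,yy,z))-[265,150])*4).round() for yy in(13,109)])
E
```

```text
(340, ((581.8450317382812, 59.50322723388672), (85.74129486083984, 157.1811065673828), 0.2487444132566452), [[538.5999755859375, 137.89999389648438], [539.2999877929688, -19.299999237060547], [625.0999755859375, -18.899999618530273], [624.4000244140625, 138.3000030517578]])
bar 444 ((664.276123046875, 62.32156753540039), (20.100358963012695, 240.70762634277344), 0.7909805774688721) [[652.5999755859375, 182.5], [655.9000244140625, -58.20000076293945], [676.0, -57.900001525878906], [672.7000122070312, 182.8000030517578]]
48 [290. 331.] [410. 362.]
56 [291. 324.] [411. 355.]
60 [291. 320.] [412. 351.]
64 [291. 316.] [412. 347.]
```

drive_tool(
  deltas=[
    [[0.6,0,0,0],[0.6,0,0,0],[0,0,0.6,0],[0,0,0.6,0],[0,0,0.4,0],[0,0,0.2,0],[0,0,0,0]],
  ],
)

```text
time: 7.52
ee_pos: [507.0, 60.7, 10.1]
tcp_rot: [-0.006, 1.0, -0.0, -0.0]
contact_force: [0.0, -0.5, 0.5]
gripper_width: 85.7
finger_force: 0.0
```

drive_tool(
  deltas=[
    [[0,0,0.1,0],[0,0,0.1,0],[0,0,0,0]],
  ],
)

```text
time: 7.9
ee_pos: [507.0, 60.9, 5.5]
tcp_rot: [-0.006, 1.0, -0.0, -0.0]
contact_force: [0.5, 0.0, 0.7]
gripper_width: 85.6
finger_force: 0.0
```

Run:
```python
from h import *
im=snap('scene','s3'); c=cv2.resize(im[205:295,285:400],None,fx=6,fy=6,interpolation=cv2.INTER_CUBIC); cv2.imwrite('pics/c5.png',c[:,:,::-1])
for z in(4,8,12,16): print(z,*[((proj('scene',(readout.observe()['ee_pos'][0]+9,yy,z))-[285,205])*6).round() for yy in(13,109)])
```

```text
4 [331. 187.] [505. 233.]
8 [331. 182.] [506. 227.]
12 [332. 177.] [506. 222.]
16 [332. 171.] [507. 217.]
```

View pics/c5.png

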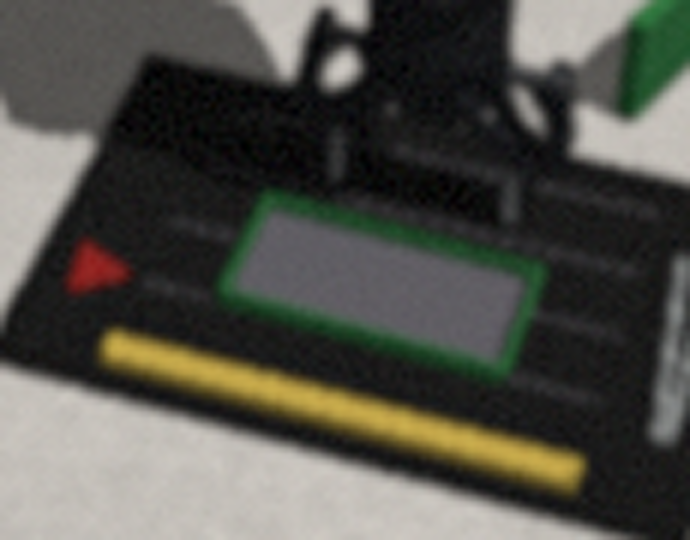

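The fingertips at (337,180) and (511,222) are at z≈10, below the 16 mm rim, with the cover ahead of them. I'll lower 2 mm and push slowly towards the bar.

drive_tool(
  deltas=[
    [[0,0,0.08,0],[-0.3,0,0,0],[-0.2,0,0,0],[-0.2,0,0,0],[-0.2,0,0,0],[-0.2,0,0,0],[-0.2,0,0,0],[-0.2,0,0,0],[-0.2,0,0,0],[-0.2,0,0,0]],
  ],
)

```text
time: 9.2
ee_pos: [554.9, 61.4, 3.5]
tcp_rot: [-0.006, 1.0, -0.0, -0.0]
contact_force: [-0.6, -0.3, 0.8]
gripper_width: 85.7
finger_force: 0.1
```

drive_tool(
  deltas=[
    [[-0.12,0,0,0],[-0.12,0,0,0],[0,0,0,0]],
  ],
)

```text
time: 9.57
ee_pos: [560.8, 61.5, 3.6]
tcp_rot: [-0.006, 1.0, -0.0, 0.0]
contact_force: [0.4, -0.0, 1.1]
gripper_width: 85.2
finger_force: 0.0
```

Run:
```python
from h import *
print(cover())
im=snap('scene','s4'); c=cv2.resize(im[205:295,285:400],None,fx=6,fy=6,interpolation=cv2.INTER_CUBIC); cv2.imwrite('pics/c6.png',c[:,:,::-1])
```

```text
(312, ((610.5697631835938, 59.93224334716797), (82.99134063720703, 156.29833984375), 1.169259786605835), [[567.5, 137.1999969482422], [570.7000122070312, -19.0], [653.7000122070312, -17.399999618530273], [650.5, 138.89999389648438]])
```

View pics/c6.png

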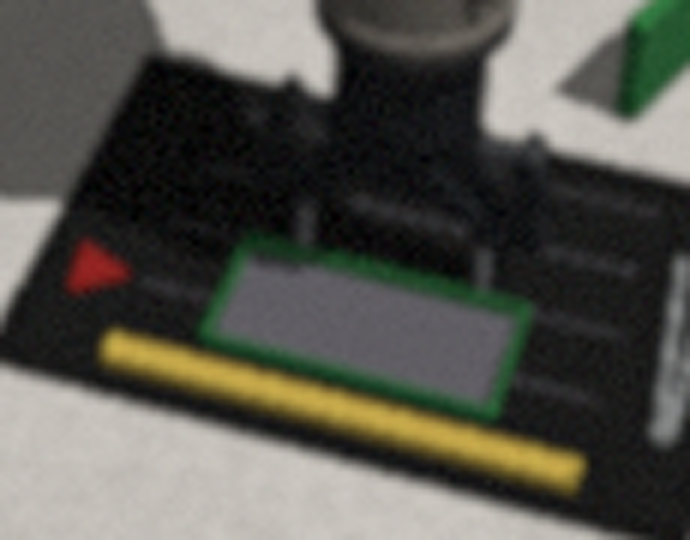

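The cover has slid about 29 mm and is parallel to the bar, with roughly 8 mm to go. I'll push in small steps and watch the force.

drive_tool(
  deltas=[
    [[-0.06,0,0,0],[-0.06,0,0,0],[-0.06,0,0,0],[-0.06,0,0,0],[0,0,0,0]],
  ],
)

```text
time: 10.3
ee_pos: [566.7, 61.6, 3.6]
tcp_rot: [-0.006, 1.0, -0.0, 0.0]
contact_force: [-0.0, -0.9, 0.4]
gripper_width: 85.1
finger_force: 0.0
```

drive_tool(
  deltas=[
    [[-0.04,0,0,0],[-0.04,0,0,0],[0,0,0,0]],
  ],
)

```text
time: 10.68
ee_pos: [568.7, 61.6, 3.6]
tcp_rot: [-0.006, 1.0, -0.0, 0.0]
contact_force: [-0.4, -0.9, 0.8]
gripper_width: 85.6
finger_force: 0.0
```

Run:
```python
from h import *
print(cover()); print(readout.observe()['contact_force'])
```

```text
(222, ((614.1834106445312, 60.48503875732422), (76.55854034423828, 157.12744140625), 0.6488162875175476), [[575.0, 138.60000610351562], [576.7999877929688, -18.5], [653.2999877929688, -17.600000381469727], [651.5999755859375, 139.5]])
[-0.28636951 -0.22493417  0.42315075]
```

drive_tool(
  deltas=[
    [[-0.04,0,0,0],[0,0,0,0]],
  ],
)

```text
time: 10.98
ee_pos: [569.7, 61.6, 3.6]
tcp_rot: [-0.006, 1.0, -0.0, 0.0]
contact_force: [-0.0, 0.4, -0.6]
gripper_width: 85.2
finger_force: 0.0
```

drive_tool(
  deltas=[
    [[-0.04,0,0,0],[0,0,0,0]],
  ],
)

```text
time: 11.22
ee_pos: [570.7, 61.6, 3.6]
tcp_rot: [-0.006, 1.0, -0.0, 0.0]
contact_force: [0.1, -0.2, 0.1]
gripper_width: 85.2
finger_force: 0.0
```

drive_tool(
  deltas=[
    [[-0.03,0,0,0],[0,0,0,0]],
  ],
)

```text
time: 11.48
ee_pos: [571.4, 61.6, 3.6]
tcp_rot: [-0.006, 1.0, -0.0, 0.0]
contact_force: [-0.6, 0.2, -0.2]
gripper_width: 85.2
finger_force: 0.0
```

drive_tool(
  deltas=[
    [[-0.03,0,0,0],[0,0,0,0]],
  ],
)

```text
time: 11.72
ee_pos: [572.1, 61.7, 3.6]
tcp_rot: [-0.006, 1.0, -0.0, 0.0]
contact_force: [0.3, -0.0, 0.1]
gripper_width: 85.3
finger_force: 0.0
```

drive_tool(
  deltas=[
    [[-0.03,0,0,0],[0,0,0,0]],
  ],
)

```text
time: 11.98
ee_pos: [572.9, 61.6, 3.6]
tcp_rot: [-0.006, 1.0, -0.0, 0.0]
contact_force: [0.1, 0.5, 0.1]
gripper_width: 85.1
finger_force: 0.0
```

Run:
```python
from h import *
print(cover()); print(readout.observe()['contact_force'])
im=snap('scene','s5'); c=cv2.resize(im[225:295,290:390],None,fx=8,fy=8,interpolation=cv2.INTER_CUBIC); cv2.imwrite('pics/c7.png',c[:,:,::-1])
```

```text
(199, ((616.0230102539062, 60.48090744018555), (72.54634857177734, 157.20474243164062), 0.7746291160583496), [[578.7000122070312, 138.60000610351562], [580.7999877929688, -18.600000381469727], [653.4000244140625, -17.600000381469727], [651.2000122070312, 139.60000610351562]])
[-0.13324572  1.40848061  0.51088051]
```

View pics/c7.png

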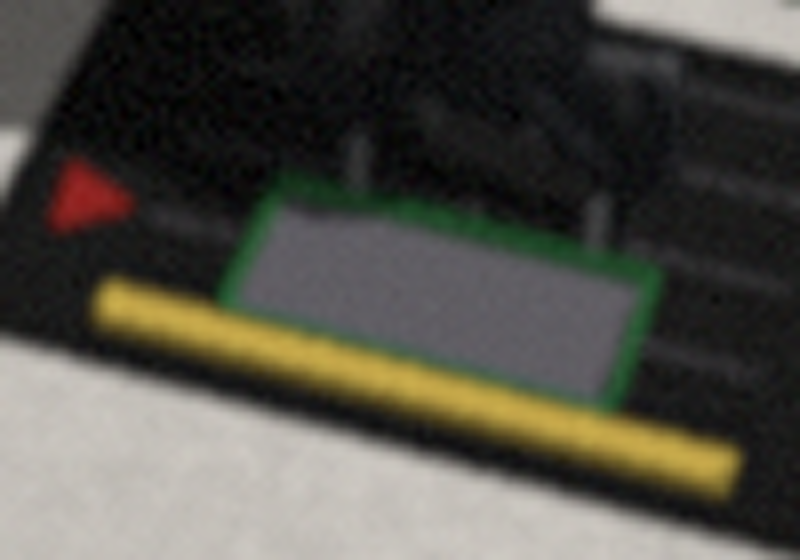

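The cover is almost touching: only a thin green rim shows along the bar, and there is no contact force yet. I'll keep going until the force rises.

drive_tool(
  deltas=[
    [[-0.03,0,0,0],[0,0,0,0]],
  ],
)

```text
time: 12.32
ee_pos: [573.2, 61.6, 3.5]
tcp_rot: [-0.006, 1.0, -0.0, -0.0]
contact_force: [-2.4, -0.9, 2.1]
gripper_width: 85.5
finger_force: 1.5
```

drive_tool(
  deltas=[
    [[-0.03,0,0,0],[0,0,0,0]],
  ],
)

```text
time: 12.58
ee_pos: [573.4, 61.5, 3.4]
tcp_rot: [-0.006, 1.0, -0.0, -0.001]
contact_force: [-7.4, -1.1, 5.5]
gripper_width: 85.2
finger_force: 3.6
```

drive_tool(
  deltas=[
    [[-0.03,0,0,0],[0,0,0,0]],
  ],
)

```text
time: 12.82
ee_pos: [573.4, 61.6, 3.2]
tcp_rot: [-0.006, 1.0, -0.0, -0.002]
contact_force: [-10.9, -1.0, 6.0]
gripper_width: 85.2
finger_force: 5.2
```

The arm has stalled firmly against the bar at about 11 N, so the cover is seated. I'll back straight off and rise.

drive_tool(
  deltas=[
    [[0.06,0,0,0],[0.06,0,0,0],[0.2,0,0,0],[0.6,0,0,0],[0.8,0,0,0],[0.8,0,-0.5,0],[0.3,0,-1,0],[0,0,-1,0],[0,0,-1,0],[0,0,-1,0]],
  ],
)

```text
time: 14.08
ee_pos: [503.5, 60.8, 116.7]
tcp_rot: [-0.006, 1.0, 0.0, -0.0]
contact_force: [0.3, 0.6, 0.6]
gripper_width: 85.5
finger_force: 0.0
```

drive_tool(
  deltas=[
    [[0,0,-1,0],[0,0,-1,0],[0,0,0,0],[0,0,0,0]],
  ],
)

```text
time: 14.58
ee_pos: [503.8, 60.9, 165.5]
tcp_rot: [-0.006, 1.0, 0.0, -0.0]
contact_force: [-0.9, 0.7, -0.2]
gripper_width: 85.6
finger_force: 0.0
```

Run:
```python
from h import *
print(cover()); print(readout.observe()['contact_force'])
im=snap('scene','s6'); c=cv2.resize(im[205:295,280:420],None,fx=5.7,fy=5.7,interpolation=cv2.INTER_CUBIC); cv2.imwrite('pics/c8.png',c[:,:,::-1])
```

```text
(207, ((616.6682739257812, 60.277286529541016), (71.26134490966797, 157.6293487548828), 0.7746290564537048), [[580.0, 138.60000610351562], [582.0999755859375, -19.0], [653.4000244140625, -18.0], [651.2000122070312, 139.60000610351562]])
[-0.10350239  0.91785208 -0.39276973]
```

View pics/c8.png

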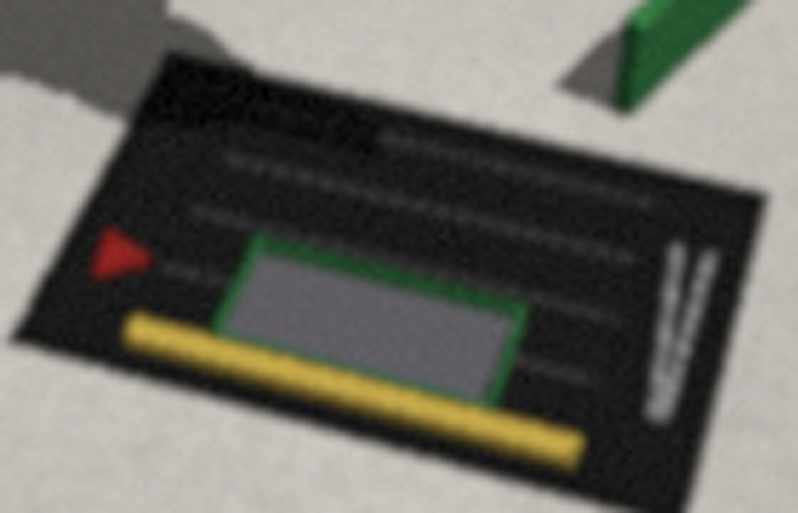

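The cover lies hollow side up, flush along the bar and within its length. The pry and tweezer haven't moved, and the robot is clear of everything.

```bash
python3 -c "
from h import *
print(env.finish_job())"
```

```text
the job is handed in; nothing more can be done
None
```

I tipped the cover onto its outside with the grey hollow up, pushed it flush against the yellow stop bar within its length, and handed the job in at about 15 s; no verdict was shown.

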